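# Rack the repaired boards by length on two dowels each

## Task

Move the four circuit boards from the full rack to the empty rack that has the tall index post: the longest goes in the place next to the post, then the others in order of falling length, so that the shortest is farthest from it. Seat each board flat and fully down over both dowels of its place, let go of them all, and leave the glass jar standing where it is.

Things in the scene. Friction and masses are not known exactly. Their poses are not given: they have to be found in the camera images.
- board_142: Longest board: green circuit board on an 8 mm grey carrier plate lying flat, 142 mm long (y) x 42 mm wide (x). Two 14 mm through holes at y = +30 and -30 mm. On its centre an aluminium finned heat sink 24 (x) x 30 (y) x 40 mm tall, its top 48 mm above the underside: grip it across the 30 mm. Origin: centre of the underside, z up; same after a half turn. 80 to 170 g.
- board_124: Second longest board: green circuit board on an 8 mm grey carrier plate lying flat, 124 mm long (y) x 42 mm wide (x). Two 14 mm through holes at y = +30 and -30 mm. On its centre an aluminium finned heat sink 24 (x) x 30 (y) x 40 mm tall, its top 48 mm above the underside: grip it across the 30 mm. Origin: centre of the underside, z up; same after a half turn. 80 to 170 g.
- board_106: Third longest board: green circuit board on an 8 mm grey carrier plate lying flat, 106 mm long (y) x 42 mm wide (x). Two 14 mm through holes at y = +30 and -30 mm. On its centre an aluminium finned heat sink 24 (x) x 30 (y) x 40 mm tall, its top 48 mm above the underside: grip it across the 30 mm. Origin: centre of the underside, z up; same after a half turn. 80 to 170 g.
- board_88: Shortest board: green circuit board on an 8 mm grey carrier plate lying flat, 88 mm long (y) x 42 mm wide (x). Two 14 mm through holes at y = +30 and -30 mm. On its centre an aluminium finned heat sink 24 (x) x 30 (y) x 40 mm tall, its top 48 mm above the underside: grip it across the 30 mm. Origin: centre of the underside, z up; same after a half turn. 80 to 170 g.
- rack_from: The full rack: fixed plywood bar with dowels, the same in size and dowels as rack_to, without post or cap. The boards start seated on it in any order, one per dowel pair, long side across it (along its y). Origin: centre of its underside, x along the bar, z up. On the robot's left or right, turned up to 0.2 rad.
- rack_to: The empty rack: fixed plywood bar 300 (x) x 90 (y) x 18 mm high. Four places at x = -84, -28, 28, 84 mm, each with steel dowels at y = +30 and -30 mm, 7 mm thick, 12 mm tall, top 5 mm tapering to 3 mm. A seated board lies on the bar's top, long side along y, dowels 4 mm out of its holes. Origin: centre of the underside, x along the bar, z up; turned up to 0.2 rad, left or right.
- post: Index post: square aluminium post 20 x 20 x 70 mm tall, fixed on top of rack_to at one end (x = +128 or -128 mm of that rack, differs between starts; the other end has a flat 6 mm cap), 44 mm from the centre of the nearest place. Origin: centre of its underside, 18 mm above the table.
- jar: Closed glass screw jar with a steel lid, 56 mm in diameter, 75 mm tall, standing loose on the table between the racks. In the way only; leave it standing where it is. Origin: centre of its underside.
Things that resemble listed ones, but are neither listed nor needed, are in the scene too. What is shaped like the board_88 but blue is not meant.

How it is judged:
By the outcome, as a careful person would: the job done as asked, in the order asked, and still so for the second after the job is handed in, with the robot touching nothing.
It also fails if it takes over 128 s, if anything falls off the work surface, if the arm or the gripper's body presses on something with over 40 N, if the wrist force passes 120 N, or if a joint passes its speed limit or range.

## Robot

A 7-joint arm with a two-finger parallel gripper is mounted at the origin on the work surface. World frame = base frame: x ahead of the robot, y to its left, z up, the work surface at z = 0. Lengths are in m, angles in degrees, forces in N, time in s.
With the tool pointing down it reaches from about 0.425 to 0.875 m from the base axis. Payload 4.7 kg.
Tool frame: the origin (TCP) lies on the front face of the gripper's body, between the roots of the fingers; the fingertips stand 70 mm ahead of it and the grasp point (between the pads) lies 51 mm ahead of it; z points along the fingers, y is the direction in which the jaws open and shut (so a half turn about z gives the same grasp; the last joint's range is limited). The gripper opens to 87 mm and grips with 3 to 60 N. Pads are 19 mm wide; open, the fingers measure 117 mm over their backs; the gripper's body (75 mm by 190 mm) begins 51 mm behind the grasp point.
Start: joints at [-66.629, 18.392, -4.016, 83.108, 1.295, 78.541, -3.26], TCP at [0.249, 0.6, 0.292] pointing down, gripper open.
Joint ranges: [-163.93, 163.93], [-17.29, 119.83], [-79.2, 71.16], [3.27, 140.29], [-89.18, 269.18], [5.43, 117.66], [-154.24, 154.24]. Speed limits (degrees/s): [147.25, 147.25, 180, 180, 180, 180, 180].

## Interface

Orientations are given as [roll, pitch, yaw] about the fixed x, y, z axes, in that order (R = Rz(yaw) Ry(pitch) Rx(roll)).
In Python, from cell import env gives the robot as it stands.
- The arm moves only by the tool drive_tool, never from a script. Its argument "commands" is a list of rows, each a list of 7 numbers: the shift along the tool's x, y, z in cm, then the turn, a rotation vector about the tool's x, y, z in degrees, then the opening, from 0 (shut) to 1 (fully open). In form: [[tx, ty, tz, rx, ry, rz, hand], ...]. A call has 1 to 20 rows; each row shifts and turns the commanded pose from where the row before left it, along the tool's axes as they then stand; what a row does not reach is not made up. A row lasts 1/12 s, in which the tool goes at most 41.7 mm and 7.16 degrees, less where a joint would pass 70% of its speed; a pose out of reach is approached as far as the arm can. A call is refused whole if a number of a shift passes 4.17 or a number of a turn 7.16, either way. A call with a gripper value outside its range is refused whole. The fingers move at their own pace and stop on an object; "force" is the grip in N (left out, the last holds). Time passes only in rows, so rows that do not move let the fingers close. It gives the time, the measured TCP pose, the force and the opening at its end, in the units of the state.
- env.get_obs(): the state, without advancing time (a new reading comes with each control period).
- env.read_camera(name): name is "side" or "top" or "wrist"; returns a dict with "img" (420x560x3 uint8, blue, green, red), "mtx" (3x3 intrinsics, pixels), "pose" (4x4, takes a point from camera to world coordinates). Camera axes: x right, y down, z forward; pixel columns grow to the right and rows downward; lengths in m; the calibration is good to about 2 mm. A picture is of the moment at which its call begins. There is no depth.
- env.sign_off(): hands the job in, once; it reports no verdict.
The state is a dict: "time_s": time; "qpos": joint angles; "joint_velocities": joint speeds; "effort": joint torques, N m; "tool_pos": TCP position; "tool_rot": TCP orientation; "force": force on the tool from outside, world axes, zero at the start; "wrist_torque": the same for the moment, N m; "grip_width": finger opening in m.
Only numpy, scipy, OpenCV 4.12 (cv2) and the standard library are available. Lean on these libraries where they do the work, as an engineer would, in place of code of your own. Each camera call takes 0.05 s, during which the arm holds its last target.

## Working session

There is one attempt and no reset: what is moved stays moved. The work goes in short steps, Python scripts to look and compute and a tool call to move; the robot and the scene stay as the last step left them, time stands still between calls to the robot, and variables do not carry over. Pictures are saved under pics/ and viewed, and the job is handed in when it is done.

Besides the shell and the picture viewer there is one more tool, called after "Emit:" in YAML: its name, and indented under it one key for each argument. drive_tool: Moves the arm, as the interface text tells. Its arguments: {"type":"object","properties":{"commands":{"type":"array"},"force":{"type":"number"}},"required":["commands"]}

```bash
ls; mkdir -p pics; python3 - <<'E'
from cell import env
import cv2
o=env.get_obs()
for k in o: print(k,o[k])
for n in ["top","side","wrist"]:
    c=env.read_camera(n); cv2.imwrite(f"pics/{n}0.png",c["img"]); print(n,c["mtx"].tolist(),c["pose"].round(4).tolist())
E
```

```text
pics
time_s 0.0
qpos [-66.62898931  18.43978467  -4.0167061   83.17633163   1.29726782
  78.54242344  -3.26115428]
joint_velocities [-0.11927947 -0.00934163  0.009405    0.10331398 -0.00181852 -0.02366173
 -0.04382229]
effort [ 1.02224032e-03 -4.91298151e+01 -4.03768541e-01 -3.12523162e+01
 -6.40287506e-02  4.41648276e-02  2.24713913e-04]
tool_pos [0.24927811 0.59982485 0.29114083]
tool_rot [-1.79886841e+02  7.76981922e-03  1.57439191e+02]
force [-0.25253956  0.00317078  0.10656025]
wrist_torque [-0.01481178 -0.02489263  0.00216497]
grip_width 0.08697321197186213
top [[441.8660843068752, 0.0, 276.2208017575028], [0.0, 441.8660843068752, 213.50344065612688], [0.0, 0.0, 1.0]] [[-0.0266, -0.992, 0.1231, 0.3893], [-0.9996, 0.0268, 0.0006, 0.0486], [-0.0039, -0.1231, -0.9924, 1.0735], [0.0, 0.0, 0.0, 1.0]]
side [[534.4058223393165, 0.0, 281.931001257713], [0.0, 534.4058223393165, 215.45483564049408], [0.0, 0.0, 1.0]] [[0.9919, -0.062, 0.1112, 0.3872], [-0.1273, -0.4884, 0.8633, -1.0527], [0.0008, -0.8704, -0.4923, 0.6807], [0.0, 0.0, 0.0, 1.0]]
wrist [[350.97009019344154, 0.0, 279.68169767203517], [0.0, 350.97009019344154, 211.86759751866916], [0.0, 0.0, 1.0]] [[0.3837, 0.8866, 0.2582, 0.1791], [0.9234, -0.368, -0.1086, 0.6289], [-0.0013, 0.2801, -0.96, 0.3834], [0.0, 0.0, 0.0, 1.0]]
```

View pics/top0.png

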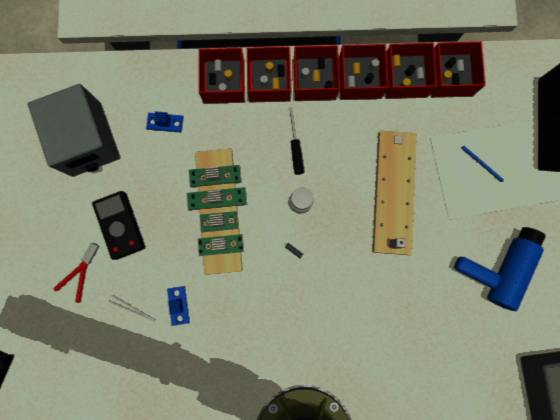

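View pics/side0.png

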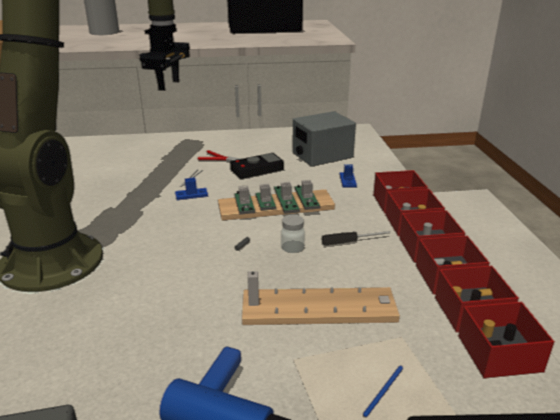

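View pics/wrist0.png

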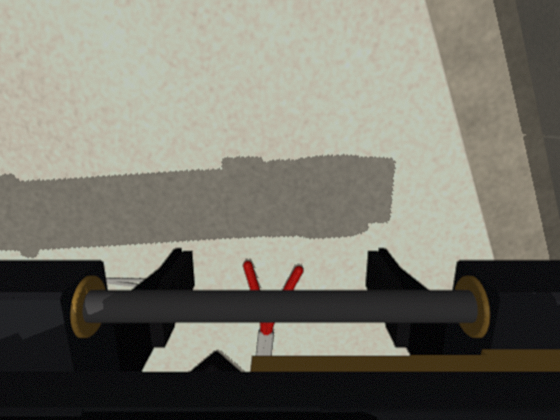

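The top view shows the full rack at left (cols 187-246, rows 150-273). The empty rack is at right (cols 373-415, rows 130-255), with its post at about (398,243), the end near the robot. The jar is at (301,200). There are blue look-alikes at (164,121) and (178,305). Next I enlarge the racks.

```bash
python3 - <<'E'
import cv2,numpy as np
i=cv2.imread("pics/top0.png")
a=cv2.resize(i[140:280,175:260],None,fx=4.2,fy=4.2,interpolation=cv2.INTER_CUBIC)
b=cv2.resize(i[122:262,350:435],None,fx=4.2,fy=4.2,interpolation=cv2.INTER_CUBIC)
cv2.imwrite("pics/crop1.png",np.hstack([a,b]))
E
```

```text
(no output)
```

View pics/crop1.png

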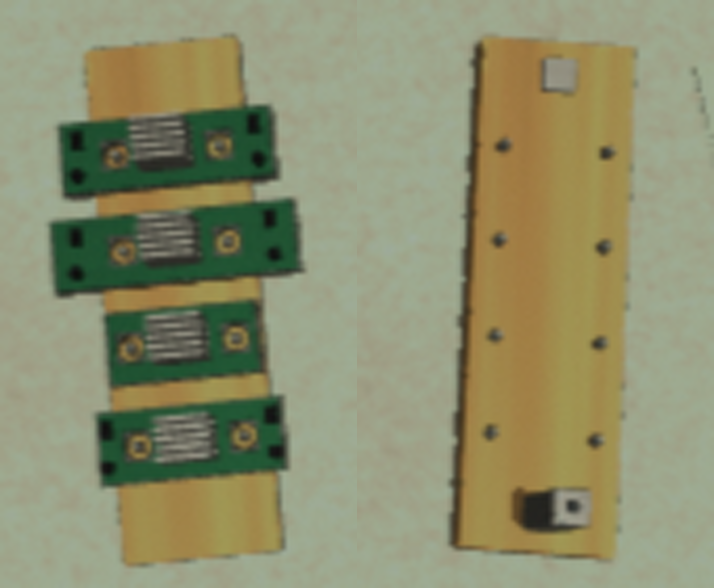

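Board lengths in the crop are about 210, 245, 153 and 186 px from far to near. That gives 124, 142, 88, 106, all green. The two blue ones are off the rack and not meant. Now a rough fit of the rack poses.

```bash
cat > h.py <<'E'
import numpy as np,cv2
from scipy.optimize import least_squares
def proj(c,P):
    P=np.atleast_2d(P); T=np.linalg.inv(c["pose"]); q=P@T[:3,:3].T+T[:3,3]; q=q@c["mtx"].T; return q[:,:2]/q[:,2:]
def unproj(c,uv,z):
    uv=np.atleast_2d(uv); d=np.c_[uv,np.ones(len(uv))]@np.linalg.inv(c["mtx"]).T@c["pose"][:3,:3].T; o=c["pose"][:3,3]
    return o+d*((z-o[2])/d[:,2])[:,None]
def place(p,L):
    L=np.atleast_2d(L); c,s=np.cos(p[2]),np.sin(p[2]); return np.c_[p[0]+c*L[:,0]-s*L[:,1],p[1]+s*L[:,0]+c*L[:,1],L[:,2]]
def fit(obs,p0):
    # obs: list of (cam, local pts, uv)
    f=lambda p: np.concatenate([(proj(c,place(p,L))-uv).ravel() for c,L,uv in obs])
    r=least_squares(f,p0,loss="soft_l1"); return r.x, np.abs(f(r.x)).reshape(-1,2)
def dow(z): return np.array([[x,y,z] for x in (84,28,-28,-84) for y in (30,-30)])*[1e-3,1e-3,1]
E
python3 - <<'E'
from h import *
from cell import env
c=env.read_camera("top")
A=np.array([[117,157],[221,147],[123,251],[229,241],[132,348],[236,338],[140,447],[245,436]])/4.2+[175,140]
B=(np.array([[503,145],[607,153],[498,240],[603,247],[494,335],[599,343],[490,432],[595,440]])-[357,0])/4.2+[350,122]
for n,U,z,g in (("from",A,.030,[.5,.2,0]),("to",B,.027,[.5,-.2,0])):
    p,r=fit([(c,dow(z),U)],g); print(n,p.round(4),np.degrees(p[2]).round(2),r.max())
    for x in(84,28,-28,-84): print(place(p,[x/1e3,0,.018])[0].round(4))
print("jar",unproj(c,[301,200],.075))
E
```

```text
from [0.5305 0.1879 0.0703] 4.03 0.45059094769860053
[0.6143 0.1938 0.018 ]
[0.5585 0.1899 0.018 ]
[0.5026 0.1859 0.018 ]
[0.4467 0.182  0.018 ]
to [ 0.5651 -0.2385 -0.1026] -5.88 0.32091525855773284
[ 0.6486 -0.2471  0.018 ]
[ 0.5929 -0.2414  0.018 ]
[ 0.5372 -0.2356  0.018 ]
[ 0.4815 -0.2299  0.018 ]
jar [[ 0.54277426 -0.00819294  0.075     ]]
```

Emit:
drive_tool:
  commands:
    - [0,0,0,0,0,-5.3,1]
    - [0,0,0,0,0,-5.3,1]
    - [0,0,0,0,0,-5.3,1]
    - [0,0,0,0,0,-5.3,1]
    - [0,0,0,0,0,-5.3,1]
    - [-2.08,-2.88,0,0,0,0,1]
    - [-2.08,-2.88,0,0,0,0,1]
    - [-2.08,-2.88,0,0,0,0,1]
    - [-2.08,-2.88,0,0,0,0,1]
    - [-2.08,-2.88,0,0,0,0,1]
    - [-2.08,-2.88,0,0,0,0,1]
    - [-2.08,-2.88,0,0,0,0,1]
    - [-2.08,-2.88,0,0,0,0,1]
    - [-2.08,-2.88,0,0,0,0,1]
    - [-2.08,-2.88,0,0,0,0,1]
    - [-2.08,-2.88,0,0,0,0,1]
    - [-2.08,-2.88,0,0,0,0,1]
    - [-2.08,-2.88,0,0,0,0,1]
    - [-2.08,-2.88,0,0,0,0,1]
    - [-2.08,-2.88,0,0,0,0,1]
  force: 25

```text
time_s: 1.87
tool_pos: [0.5911, 0.1892, 0.2923]
tool_rot: [180.0, 0.0, -176.1]
force: [0.4, 0.5, -0.7]
grip_width: 0.0871
```

```bash
python3 - <<'E'
from cell import env
import cv2,pickle
c=env.read_camera("wrist"); cv2.imwrite("pics/w1.png",c["img"]); pickle.dump(c,open("w1.pkl","wb")); print(env.get_obs()["tool_pos"],env.get_obs()["tool_rot"], env.get_obs()["qpos"])
E
```

```text
[0.59578679 0.18031462 0.29202408] [-179.6432345     0.20347444 -176.63908943] [-29.25678434  14.89631121  11.86278066  87.93517147  -2.69829207
  77.37818134  76.16302971]
```

View pics/w1.png

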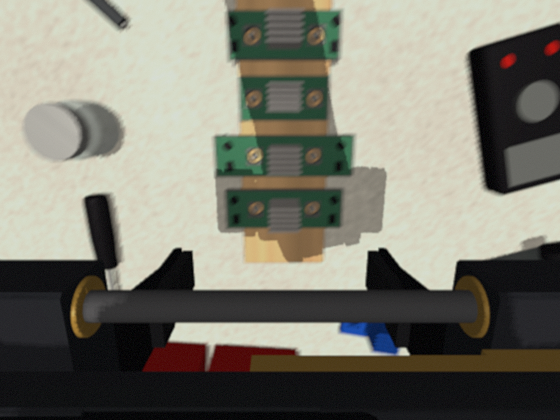

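The wrist view shows the four boards, in order from the near end 106, 88, 142, 124, with their holes at about (252,37) to (312,208). The arm was still settling, so I'll take a still picture and enlarge it.

```bash
python3 - <<'E'
from cell import env
import cv2,pickle
c=env.read_camera("wrist"); pickle.dump(c,open("w2.pkl","wb")); print(env.get_obs()["tool_pos"],env.get_obs()["tool_rot"]);print(c["pose"])
cv2.imwrite("pics/w2.png",cv2.resize(c["img"][0:250,200:370],None,fx=2.4*1,fy=2.4,interpolation=cv2.INTER_CUBIC))
E
```

```text
[0.59397474 0.18267366 0.29195257] [-1.79723411e+02  1.00316957e-01 -1.76687685e+02]
[[-0.05854316  0.95720912  0.28341381  0.51945099]
 [ 0.99826394  0.05797201  0.01040947  0.17592531]
 [-0.00646603  0.28353119 -0.95894121  0.38396394]
 [ 0.          0.          0.          1.        ]]
```

View pics/w2.png

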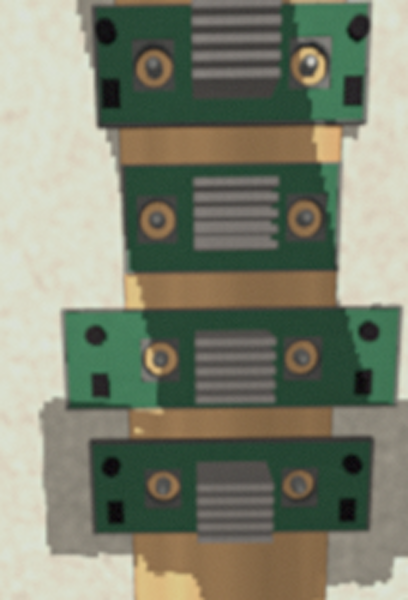

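```bash
python3 - <<'E'
from h import *
import pickle
c=pickle.load(open("w2.pkl","rb"))
W=np.array([[302.5+9,67],[153,68],[305,218],[157,219],[302,357],[160,358],[299,486],[163,486]])
W=W[[6,7,4,5,2,3,0,1]]
W=(W+.5)/2.4-.5+[200,0]
p,r=fit([(c,dow(.030),W)],[.53,.19,.07]); print("from",p.round(4),np.degrees(p[2]).round(2)); print(r.round(2))
for x in(84,28,-28,-84): print(place(p,[x/1e3,0,.018])[0].round(4))
# board corners at z .026 (pcb top): 142 and 124, 88
cb={142:([[62,310],[401,306],[398,404],[68,408]],.142),124:([[90,439],[373,437],[370,532],[92,533]],.124),88:([[121,165],[342,163],[336,271],[127,272]],.088)}
for k,(q,L) in cb.items():
    q=(np.array(q)+.5)/2.4-.5+[200,0]
    P=unproj(c,q,.026); print(k,P.mean(0).round(4),np.linalg.norm(P[0]-P[1]).round(4),np.linalg.norm(P[1]-P[2]).round(4),np.degrees(np.arctan2(P[0,0]-P[1,0],P[1,1]-P[0,1])).round(2))
E
```

```text
from [0.5305 0.1903 0.0686] 3.93
[[0.27 1.36]
 [0.53 1.82]
 [0.5  0.94]
 [0.41 1.09]
 [0.86 0.45]
 [0.4  0.18]
 [0.07 2.75]
 [0.09 2.34]]
[0.6143 0.1961 0.018 ]
[0.5584 0.1922 0.018 ]
[0.5025 0.1884 0.018 ]
[0.4467 0.1846 0.018 ]
142 [0.5579 0.1927 0.026 ] 0.1402 0.0407 4.03
124 [0.6136 0.1963 0.026 ] 0.1223 0.0431 3.84
88 [0.5027 0.1885 0.026 ] 0.0873 0.041 3.8
```

```bash
cat > st.py <<'E'
from cell import env
import numpy as np
o=env.get_obs(); print(round(o["time_s"],2),np.round(o["tool_pos"],4),np.round(o["tool_rot"],2),"F",np.round(o["force"],1),"w",round(o["grip_width"],4))
def d(target,yaw,rowcm=3.0,src=None):
    "tool-frame shift in cm from commanded/measured position to target"
    p=np.array(o["tool_pos"]) if src is None else np.array(src); v=np.array(target)-p; a=np.radians(yaw)
    return np.round([100*(v[0]*np.cos(a)+v[1]*np.sin(a)),100*(v[0]*np.sin(a)-v[1]*np.cos(a)),-100*v[2]],2)
E
python3 - <<'E'
from cell import env
for i in range(3):
    env.read_camera("wrist");o=env.get_obs();print(o["time_s"],o["tool_pos"],o["tool_rot"],o["joint_velocities"].round(1))
E
```

```text
2.0167 [0.59207838 0.18650516 0.29187341] [-1.79890271e+02  5.20261534e-03 -1.76460338e+02] [-2.6 -0.8 -3.9  0.9 -1.9  0.4 -0.7]
2.0667 [0.59079858 0.18937937 0.29188531] [-1.79993751e+02 -3.72320881e-02 -1.76231885e+02] [-1.9 -0.7 -2.6  0.5 -0.7  0.1 -0.1]
2.1167 [0.5899894  0.19123442 0.29189961] [ 1.79960217e+02 -5.45061901e-02 -1.76057324e+02] [-1.3 -0.5 -1.4  0.3  0.  -0.1  0.1]
```

```bash
python3 - <<'E'
from cell import env
from h import *
for i in range(3): c=env.read_camera("wrist")
o=env.get_obs();print(o["time_s"],o["tool_pos"],o["tool_rot"])
im=cv2.resize(c["img"][0:250,200:370],None,fx=2.4,fy=2.4,interpolation=cv2.INTER_CUBIC)
for u in proj(c,place([.5305,.1903,.0686],dow(.030))):
    q=((u-[200,0]+.5)*2.4-.5).round().astype(int); cv2.drawMarker(im,tuple(int(v) for v in q),(0,0,255),0,10,1)
cv2.imwrite("pics/w3.png",im)
E
```

```text
2.2667 [0.58945243 0.19258517 0.2922237 ] [ 1.79954125e+02 -2.25320070e-02 -1.75894920e+02]
```

View pics/w3.png

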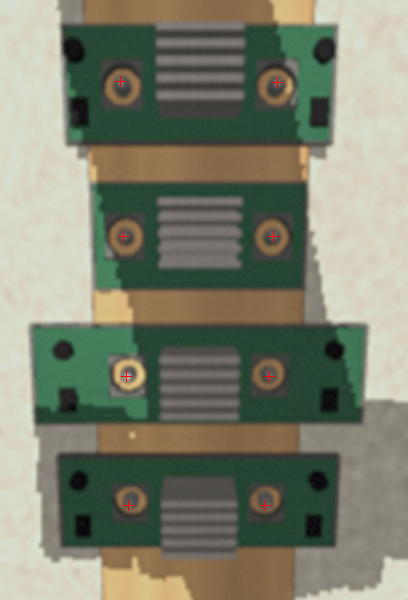

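The predicted dowels fall on the real ones to within 1-2 px. Next I go down to board_142, the longest green board (third from the near end).

Emit:
drive_tool:
  commands:
    - [0.8,0.0,2.0,0,0,0,1]
    - [0.8,0.05,2.5,0,0,0,1]
    - [0.8,0.05,2.5,0,0,0,1]
    - [0.5,0.05,2.5,0,0,0,1]
    - [0.2,0,2.0,0,0,0,1]
    - [0,0,1.5,0,0,0,1]
    - [0,0,1.0,0,0,0,1]
    - [0,0,0,0,0,0,1]
    - [0,0,0,0,0,0,1]
    - [0,0,0,0,0,0,1]
    - [0,0,0,0,0,0,1]

```text
time_s: 3.18
tool_pos: [0.5602, 0.1905, 0.1538]
tool_rot: [179.9, 0.1, -176.1]
force: [-0.9, -0.6, -0.3]
grip_width: 0.0872
```

```bash
python3 - <<'E'
from st import *
print(d([.558,.1925,.107],-176.07))
import cv2
for n in("wrist","side"):
    c=env.read_camera(n); cv2.imwrite(f"pics/{n}4.png",c["img"])
i=cv2.imread("pics/side4.png"); cv2.imwrite("pics/side4c.png",cv2.resize(i[110:260,180:380],None,fx=3.5,fy=3.5))
E
```

```text
3.18 [0.5602 0.1905 0.1538] [ 1.7995e+02  1.4000e-01 -1.7605e+02] F [-0.9 -0.6 -0.3] w 0.0872
[0.21 0.21 4.68]
```

View pics/side4c.png

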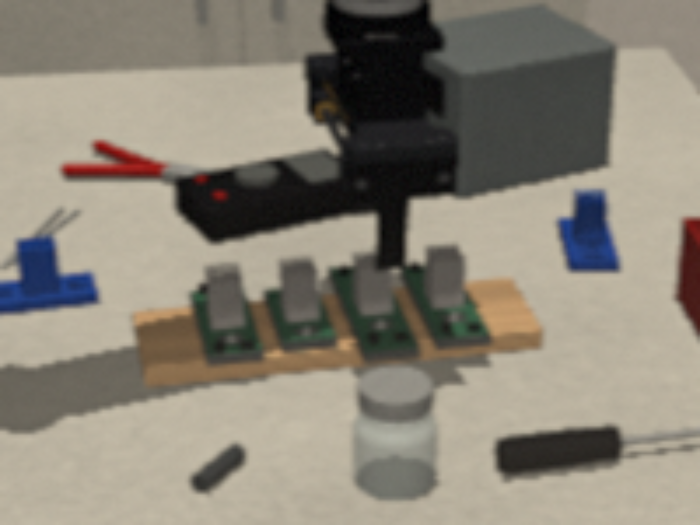

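View pics/wrist4.png

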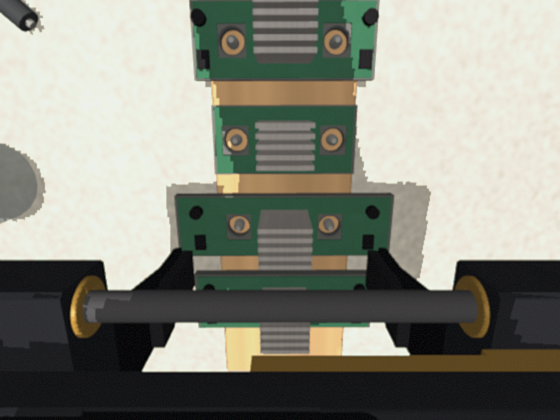

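The fingers are centred on the 142 board and its heat sink, at wrist cols 258-312, in the middle of the opening. I'll go down and grip.

Emit:
drive_tool:
  commands:
    - [0.2,0.2,1.5,0,0,0,1]
    - [0,0,1.5,0,0,0,1]
    - [0,0,1.0,0,0,0,1]
    - [0,0,0.6,0,0,0,1]
    - [0,0,0,0,0,0,1]
    - [0,0,0,0,0,0,1]
    - [0,0,0,0,0,0,0]
    - [0,0,0,0,0,0,0]
    - [0,0,0,0,0,0,0]
    - [0,0,0,0,0,0,0]
    - [0,0,0,0,0,0,0]
    - [0,0,0,0,0,0,0]
    - [0,0,0,0,0,0,0]
    - [0,0,0,0,0,0,0]
  force: 25

```text
time_s: 4.45
tool_pos: [0.5572, 0.1919, 0.1063]
tool_rot: [180.0, 0.0, -176.1]
force: [0.5, -0.1, -0.7]
grip_width: 0.0416
```

Emit:
drive_tool:
  commands:
    - [0,0,0,0,0,0,0]
    - [0,0,0,0,0,0,0]
    - [0,0,0,0,0,0,0]
    - [0,0,0,0,0,0,0]
    - [0,0,0,0,0,0,0]
    - [0,0,0,0,0,0,0]
  force: 30

```text
time_s: 4.95
tool_pos: [0.5572, 0.192, 0.1063]
tool_rot: [180.0, 0.0, -176.1]
force: [0.5, 0.2, -0.1]
grip_width: 0.0299
```

Gripped at 29.9 mm. Now I'll lift it out, raise it and turn it towards rack_to.

Emit:
drive_tool:
  commands:
    - [0,0,-0.6,0,0,0,0]
    - [0,0,-1.0,0,0,0,0]
    - [0,0,-1.5,0,0,0,0]
    - [0,0,-2.5,0,0,0,0]
    - [0,0,-3.0,0,0,0,0]
    - [0,0,-3.0,0,0,2,0]
    - [0,0,-3.0,0,0,3,0]
    - [0,0,-3.0,0,0,3,0]
    - [0,0,-1.5,0,0,1.8,0]
    - [0,0,-0.8,0,0,0,0]

```text
time_s: 5.78
tool_pos: [0.5582, 0.192, 0.3096]
tool_rot: [179.8, 0.3, 174.1]
force: [-0.3, 0.2, -1.4]
grip_width: 0.0295
```

Emit:
drive_tool:
  commands:
    - [-0.36,-1.24,0,0,0,0,0]
    - [-0.73,-2.47,0,0,0,0,0]
    - [-0.91,-3.08,0,0,0,0,0]
    - [-0.91,-3.08,0,0,0,0,0]
    - [-0.91,-3.08,0,0,0,0,0]
    - [-0.91,-3.08,0,0,0,0,0]
    - [-0.91,-3.08,0,0,0,0,0]
    - [-0.91,-3.08,0,0,0,0,0]
    - [-0.91,-3.08,0,0,0,0,0]
    - [-0.91,-3.08,0,0,0,0,0]
    - [-0.91,-3.08,0,0,0,0,0]
    - [-0.91,-3.08,0,0,0,0,0]
    - [-0.91,-3.08,0,0,0,0,0]
    - [-0.73,-2.47,0,0,0,0,0]
    - [-0.36,-1.24,0,0,0,0,0]
    - [-0.18,-0.62,0,0,0,0,0]
    - [0,0,0,0,0,0,0]
    - [0,0,0,0,0,0,0]
    - [0,0,0,0,0,0,0]
    - [0,0,0,0,0,0,0]

```text
time_s: 7.45
tool_pos: [0.6379, -0.2353, 0.3053]
tool_rot: [179.9, 0.0, 174.3]
force: [0.1, 0.6, -1.6]
grip_width: 0.0296
```

```bash
python3 - <<'E'
from st import *
print(o["qpos"].round(1))
import cv2,pickle
c=env.read_camera("wrist"); cv2.imwrite("pics/w5.png",c["img"]); pickle.dump(c,open("w5.pkl","wb"))
E
```

```text
7.45 [ 0.6379 -0.2353  0.3053] [1.7992e+02 1.0000e-02 1.7432e+02] F [ 0.1  0.6 -1.6] w 0.0296
[ -1.1  22.9  26.4  78.1 -10.1  81.3 109.3]
```

View pics/w5.png

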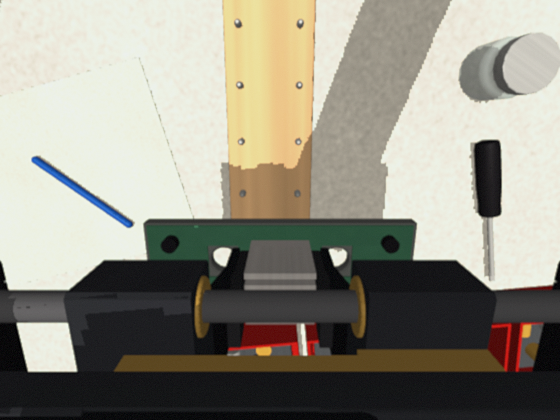

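The wrist view shows board_142 held level and square, with its edge on row 221 and cols 146-415. All eight rack_to dowels are visible between (238,23) and (297,194). Next I measure the dowels.

```bash
python3 - <<'E'
from h import *
import pickle
c=pickle.load(open("w5.pkl","rb"))
im=cv2.resize(c["img"][0:225,205:330],None,fx=2.6,fy=2.6,interpolation=cv2.INTER_CUBIC)
g=cv2.cvtColor(c["img"],cv2.COLOR_BGR2HSV)
im2=im.copy()
for z,col in((.030,(0,0,255)),(.018,(255,0,0))):
  for u in proj(c,place([.5651,-.2385,-.1026],dow(z))):
    q=((u-[205,0]+.5)*2.6-.5).round().astype(int); cv2.drawMarker(im2,tuple(int(v) for v in q),col,0,9,1)
cv2.imwrite("pics/w5c.png",np.hstack([im,im2]))
E
```

```text
(no output)
```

View pics/w5c.png

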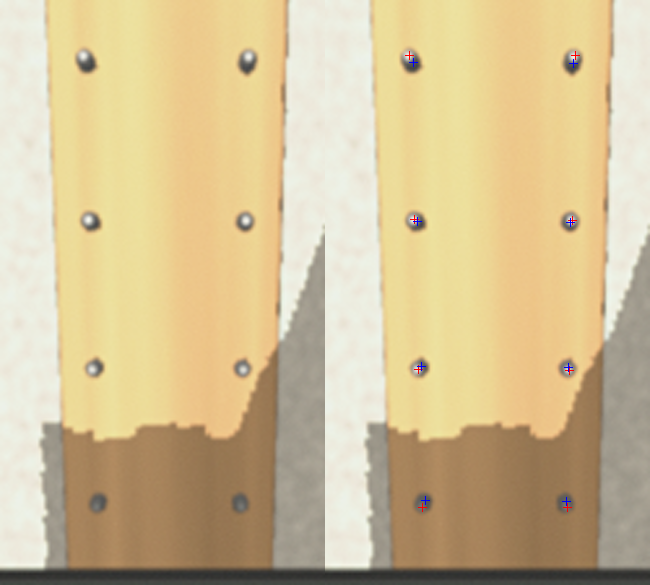

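```bash
python3 - <<'E'
from h import *
from st import *
import pickle
c=pickle.load(open("w5.pkl","rb"))
W=np.array([[86,59],[248,58],[90,220.5],[245.5,220.5],[93.5,368],[243,368],[98,502],[240,502]])[[6,7,4,5,2,3,0,1]][:, :]
W=W.reshape(4,2,2)[:,::-1].reshape(8,2)  # +y is right
W=(W+.5)/2.6-.5+[205,0]
p,r=fit([(c,dow(.0275),W)],[.5651,-.2385,-.1026]); print(p.round(4),np.degrees(p[2]).round(2),r.max(0))
for x in(84,28,-28,-84): print(place(p,[x/1e3,0,.018])[0].round(4))
P=unproj(c,[[146,221],[415.5,221]],o["tool_pos"][2]-.080)
a=np.radians(o["tool_rot"][2]); v=P[:,:2]-o["tool_pos"][:2]; print("board edge in tool xy", np.c_[v@[np.cos(a),np.sin(a)],v@[np.sin(a),-np.cos(a)]].round(4))
E
```

```text
7.5 [ 0.6378 -0.2357  0.3054] [1.7994e+02 2.0000e-02 1.7430e+02] F [-0.4 -0.4 -0.9] w 0.0294
[ 0.5651 -0.2387 -0.102 ] -5.85 [0.57199354 1.39629092]
[ 0.6486 -0.2473  0.018 ]
[ 0.5929 -0.2416  0.018 ]
[ 0.5372 -0.2359  0.018 ]
[ 0.4815 -0.2302  0.018 ]
board edge in tool xy [[ 0.021  -0.0688]
 [ 0.0209  0.0699]]
```

The board sits centred in the hand, with its edge at tool x = 21 mm and ends at ±69 mm. Now to the place next to the post, hovering.

Emit:
drive_tool:
  commands:
    - [1.22,-0.08,0,0,0,0,0]
    - [2.44,-0.16,0,0,0,0,0]
    - [2.44,-0.16,0,0,0,0,0]
    - [2.44,-0.16,0,0,0,0,0]
    - [2.44,-0.16,1.5,0,0,0,0]
    - [2.44,-0.16,3,0,0,0,0]
    - [1.46,-0.1,3,0,0,0,0]
    - [0.73,-0.05,3,0,0,0,0]
    - [0,0,2.5,0,0,0,0]
    - [0,0,1.5,0,0,0,0]
    - [0,0,1,0,0,0,0]
    - [0,0,0,0,0,0,0]
    - [0,0,0,0,0,0,0]
    - [0,0,0,0,0,0,0]
    - [0,0,0,0,0,0,0]

```text
time_s: 8.75
tool_pos: [0.4821, -0.2323, 0.1517]
tool_rot: [-180.0, 0.2, 174.2]
force: [0.0, -0.6, -1.1]
grip_width: 0.0295
```

```bash
python3 - <<'E'
from st import *
print(d([.4815,-.230,.106],174.15))
import cv2
c=env.read_camera("wrist"); cv2.imwrite("pics/w6.png",c["img"])
E
```

```text
8.75 [ 0.4821 -0.2323  0.1517] [-1.7998e+02  1.6000e-01  1.7415e+02] F [ 0.  -0.6 -1.1] w 0.0295
[0.09 0.22 4.57]
```

View pics/w6.png

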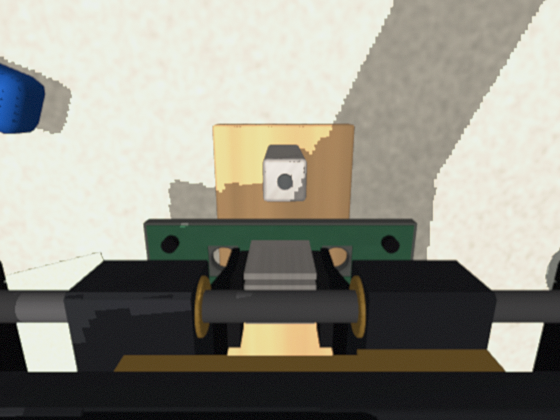

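Emit:
drive_tool:
  commands:
    - [0.09,0.2,0.6,0,0,0,0]
    - [0,0,1.0,0,0,0,0]
    - [0,0,0.8,0,0,0,0]
    - [0,0,0.4,0,0,0,0]
    - [0,0,0.4,0,0,0,0]
    - [0,0,0.4,0,0,0,0]
    - [0,0,0.4,0,0,0,0]
    - [0,0,0.3,0,0,0,0]
    - [0,0,0.1,0,0,0,0]
    - [0,0,0,0,0,0,0]
    - [0,0,0,0,0,0,0]

```text
time_s: 9.72
tool_pos: [0.4806, -0.23, 0.1063]
tool_rot: [-180.0, 0.0, 174.1]
force: [-0.3, -0.2, -1.8]
grip_width: 0.0298
```

```bash
python3 - <<'E'
from st import *
import cv2
c=env.read_camera("wrist"); cv2.imwrite("pics/w7.png",c["img"][100:300,120:440])
c=env.read_camera("side"); cv2.imwrite("pics/s7.png",cv2.resize(c["img"][180:340,200:420],None,fx=3.4,fy=3.4,interpolation=cv2.INTER_CUBIC))
E
```

```text
9.72 [ 0.4806 -0.23    0.1063] [-1.8000e+02  3.0000e-02  1.7413e+02] F [-0.3 -0.2 -1.8] w 0.0298
```

View pics/w7.png

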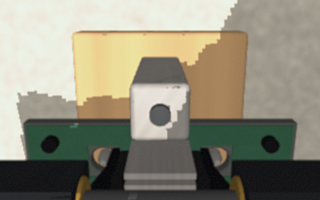

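View pics/s7.png

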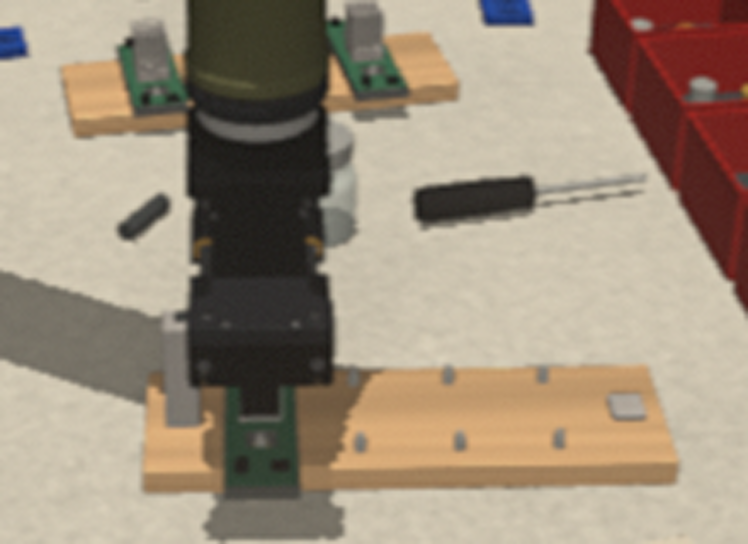

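Seated: the dowel shows in its hole, the underside is level with the bar, and the TCP height matches the one at pickup. I'll release, lift and go to board_124.

Emit:
drive_tool:
  commands:
    - [0,0,0,0,0,0,0.6]
    - [0,0,0,0,0,0,0.6]
    - [0,0,0,0,0,0,0.6]
    - [0,0,0,0,0,0,0.6]
    - [0,0,0,0,0,0,0.6]
    - [0,0,0,0,0,0,0.6]
    - [0,0,-0.5,0,0,0,0.6]
    - [0,0,-1.5,0,0,0,0.6]
    - [0,0,-2.5,0,0,0,0.6]
    - [0,0,-3,0,0,0,0.6]
    - [0,0,-3,0,0,-2,0.6]
    - [0,0,-2.5,0,0,-3,0.6]
    - [0,0,-1,0,0,-3,0.6]
    - [0,0,-0.5,0,0,-1.8,0.6]

```text
time_s: 10.98
tool_pos: [0.4814, -0.2305, 0.2544]
tool_rot: [-179.9, 0.3, -175.9]
force: [1.0, 0.3, 0.5]
grip_width: 0.0526
```

Emit:
drive_tool:
  commands:
    - [-0.48,1.22,0,0,0,0,0.6]
    - [-0.95,2.45,0,0,0,0,0.6]
    - [-1.19,3.06,0,0,0,0,0.6]
    - [-1.19,3.06,0,0,0,0,0.6]
    - [-1.19,3.06,0,0,0,0,0.6]
    - [-1.19,3.06,0,0,0,0,0.6]
    - [-1.19,3.06,0,0,0,0,0.6]
    - [-1.19,3.06,0,0,0,0,0.6]
    - [-1.19,3.06,0,0,0,0,0.6]
    - [-1.19,3.06,0,0,0,0,0.6]
    - [-1.19,3.06,0,0,0,0,0.6]
    - [-1.19,3.06,0,0,0,0,0.6]
    - [-1.19,3.06,0,0,0,0,0.6]
    - [-0.95,2.45,0,0,0,0,0.6]
    - [-0.48,1.22,0,0,0,0,0.6]
    - [-0.24,0.61,2,0,0,0,0.6]
    - [0,0,3,0,0,0,0.6]
    - [0,0,2,0,0,0,0.6]
    - [0,0,1,0,0,0,0.6]
    - [0,0,0,0,0,0,0.6]

```text
time_s: 12.65
tool_pos: [0.6119, 0.1948, 0.1686]
tool_rot: [-179.9, -0.3, -176.1]
force: [-0.7, 0.4, -0.4]
grip_width: 0.0523
```

Emit:
drive_tool:
  commands:
    - [0,0,0,0,0,0,0.6]
    - [0,0,0,0,0,0,0.6]
    - [0,0,0,0,0,0,0.6]

```text
time_s: 12.9
tool_pos: [0.6144, 0.1963, 0.1734]
tool_rot: [179.9, 0.2, -176.1]
force: [0.8, 0.5, -0.3]
grip_width: 0.0522
```

```bash
python3 - <<'E'
from st import *
print(d([.614,.196,.1065],-176.07))
import cv2
c=env.read_camera("wrist"); cv2.imwrite("pics/w8.png",c["img"])
E
```

```text
12.9 [0.6144 0.1963 0.1734] [ 179.95    0.19 -176.09] F [ 0.8  0.5 -0.3] w 0.0522
[ 0.05 -0.02  6.69]
```

View pics/w8.png

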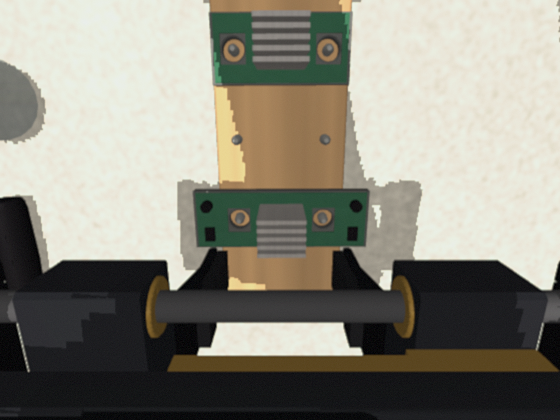

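The view shows board_124 at cols 194-368, centred, with 52 mm of clear opening round its heat sink. I'll go down, grip and lift.

Emit:
drive_tool:
  commands:
    - [0,0,1.5,0,0,0,0.6]
    - [0,0,2.0,0,0,0,0.6]
    - [0,0,1.6,0,0,0,0.6]
    - [0,0,1.0,0,0,0,0.6]
    - [0,0,0.5,0,0,0,0.6]
    - [0,0,0.1,0,0,0,0.6]
    - [0,0,0,0,0,0,0.6]
    - [0,0,0,0,0,0,0]
    - [0,0,0,0,0,0,0]
    - [0,0,0,0,0,0,0]
    - [0,0,0,0,0,0,0]
    - [0,0,0,0,0,0,0]
    - [0,0,0,0,0,0,0]
    - [0,0,0,0,0,0,0]
    - [0,0,0,0,0,0,0]
    - [0,0,0,0,0,0,0]

```text
time_s: 14.28
tool_pos: [0.6136, 0.1965, 0.1048]
tool_rot: [180.0, 0.0, -176.1]
force: [-0.7, 0.4, 3.9]
grip_width: 0.0299
```

Emit:
drive_tool:
  commands:
    - [0,0,-0.6,0,0,0,0]
    - [0,0,-1.0,0,0,0,0]
    - [0,0,-1.5,0,0,0,0]
    - [0,0,-2.5,0,0,0,0]
    - [0,0,-3.0,0,0,2,0]
    - [0,0,-3.0,0,0,3,0]
    - [0,0,-2.0,0,0,3,0]
    - [0,0,-1.0,0,0,1.8,0]

```text
time_s: 14.95
tool_pos: [0.6145, 0.1963, 0.2547]
tool_rot: [179.9, 0.3, 174.0]
force: [0.8, 0.1, -1.1]
grip_width: 0.03
```

Emit:
drive_tool:
  commands:
    - [0.09,-1.29,0,0,0,0,0]
    - [0.19,-2.58,0,0,0,0,0]
    - [0.24,-3.22,0,0,0,0,0]
    - [0.24,-3.22,0,0,0,0,0]
    - [0.24,-3.22,0,0,0,0,0]
    - [0.24,-3.22,0,0,0,0,0]
    - [0.24,-3.22,0,0,0,0,0]
    - [0.24,-3.22,0,0,0,0,0]
    - [0.24,-3.22,0,0,0,0,0]
    - [0.24,-3.22,0,0,0,0,0]
    - [0.24,-3.22,0,0,0,0,0]
    - [0.24,-3.22,0,0,0,0,0]
    - [0.24,-3.22,0,0,0,0,0]
    - [0.19,-2.58,0,0,0,0,0]
    - [0.09,-1.29,0,0,0,0,0]
    - [0.05,-0.64,1.5,0,0,0,0]
    - [0,0,2.5,0,0,0,0]
    - [0,0,2.5,0,0,0,0]
    - [0,0,1.5,0,0,0,0]
    - [0,0,1.0,0,0,0,0]

```text
time_s: 16.62
tool_pos: [0.5335, -0.2363, 0.157]
tool_rot: [180.0, -0.3, 174.1]
force: [0.4, 0.0, 0.0]
grip_width: 0.0295
```

Emit:
drive_tool:
  commands:
    - [0,0,0,0,0,0,0]
    - [0,0,0,0,0,0,0]
    - [0,0,0,0,0,0,0]
    - [0,0,0,0,0,0,0]

```text
time_s: 16.95
tool_pos: [0.537, -0.2365, 0.1616]
tool_rot: [-180.0, 0.1, 174.1]
force: [0.4, -0.4, -1.4]
grip_width: 0.0296
```

```bash
python3 - <<'E'
from st import *
print(d([.5372,-.2359,.1055],174.15))
import cv2
c=env.read_camera("wrist"); cv2.imwrite("pics/w9.png",c["img"])
E
```

```text
16.95 [ 0.537  -0.2365  0.1616] [-1.7998e+02  1.4000e-01  1.7415e+02] F [ 0.4 -0.4 -1.4] w 0.0296
[-0.02  0.06  5.61]
```

View pics/w9.png

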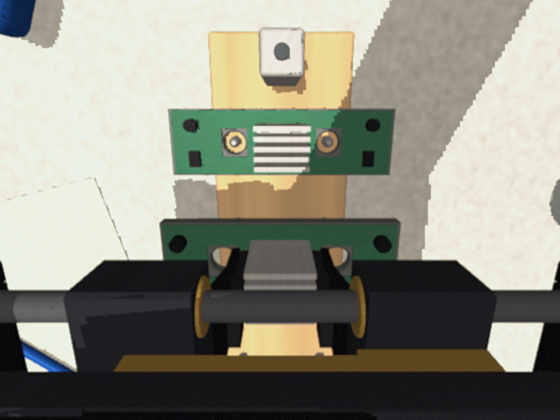

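board_142 is seated with both dowels in its holes, (234,142) and (327,142). board_124 is centred in the hand. Lowering.

Emit:
drive_tool:
  commands:
    - [0,0.05,1.0,0,0,0,0]
    - [0,0,1.5,0,0,0,0]
    - [0,0,1.0,0,0,0,0]
    - [0,0,0.5,0,0,0,0]
    - [0,0,0.4,0,0,0,0]
    - [0,0,0.4,0,0,0,0]
    - [0,0,0.4,0,0,0,0]
    - [0,0,0.3,0,0,0,0]
    - [0,0,0.1,0,0,0,0]
    - [0,0,0,0,0,0,0]
    - [0,0,0,0,0,0,0]

```text
time_s: 17.92
tool_pos: [0.5367, -0.2358, 0.1048]
tool_rot: [-180.0, 0.1, 174.1]
force: [-0.3, 1.0, 1.5]
grip_width: 0.0297
```

```bash
python3 - <<'E'
from st import *
import cv2,numpy as np
c=env.read_camera("wrist"); a=cv2.resize(c["img"][60:300,120:440],None,fx=1.25,fy=1.25)
c=env.read_camera("side"); b=cv2.resize(c["img"][230:340,220:420],None,fx=2,fy=300/110)
cv2.imwrite("pics/s10.png",np.hstack([a,b]))
E
```

```text
17.92 [ 0.5367 -0.2358  0.1048] [-1.8000e+02  6.0000e-02  1.7414e+02] F [-0.3  1.   1.5] w 0.0297
```

View pics/s10.png

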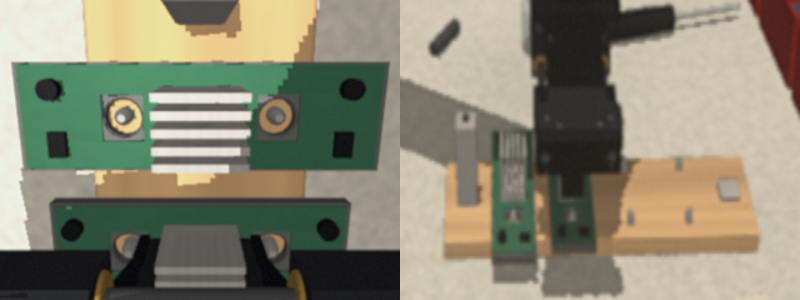

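Seated at the pickup height, with the dowels in its holes. I'll release and go to board_106 (near end).

Emit:
drive_tool:
  commands:
    - [0,0,0,0,0,0,0.6]
    - [0,0,0,0,0,0,0.6]
    - [0,0,0,0,0,0,0.6]
    - [0,0,0,0,0,0,0.6]
    - [0,0,0,0,0,0,0.6]
    - [0,0,0,0,0,0,0.6]
    - [0,0,-0.5,0,0,0,0.6]
    - [0,0,-1.5,0,0,0,0.6]
    - [0,0,-2.5,0,0,0,0.6]
    - [0,0,-3,0,0,0,0.6]
    - [0,0,-3,0,0,-2,0.6]
    - [0,0,-2.5,0,0,-3,0.6]
    - [0,0,-1,0,0,-3,0.6]
    - [0,0,-0.5,0,0,-1.8,0.6]

```text
time_s: 19.18
tool_pos: [0.5373, -0.2362, 0.2527]
tool_rot: [-179.9, 0.3, -175.9]
force: [-1.3, 0.4, 0.4]
grip_width: 0.0521
```

Emit:
drive_tool:
  commands:
    - [0.18,1.25,0,0,0,0,0.6]
    - [0.36,2.5,0,0,0,0,0.6]
    - [0.45,3.13,0,0,0,0,0.6]
    - [0.45,3.13,0,0,0,0,0.6]
    - [0.45,3.13,0,0,0,0,0.6]
    - [0.45,3.13,0,0,0,0,0.6]
    - [0.45,3.13,0,0,0,0,0.6]
    - [0.45,3.13,0,0,0,0,0.6]
    - [0.45,3.13,0,0,0,0,0.6]
    - [0.45,3.13,0,0,0,0,0.6]
    - [0.45,3.13,0,0,0,0,0.6]
    - [0.45,3.13,0,0,0,0,0.6]
    - [0.45,3.13,0,0,0,0,0.6]
    - [0.36,2.5,0,0,0,0,0.6]
    - [0.18,1.25,0,0,0,0,0.6]
    - [0.09,0.63,2,0,0,0,0.6]
    - [0,0,3,0,0,0,0.6]
    - [0,0,2,0,0,0,0.6]
    - [0,0,1,0,0,0,0.6]
    - [0,0,0,0,0,0,0.6]

```text
time_s: 20.85
tool_pos: [0.4438, 0.1844, 0.1666]
tool_rot: [-179.9, -0.3, -176.1]
force: [0.7, -0.0, -0.9]
grip_width: 0.0523
```

Emit:
drive_tool:
  commands:
    - [0,0,0,0,0,0,0.6]
    - [0,0,0,0,0,0,0.6]
    - [0,0,0,0,0,0,0.6]
    - [0,0,0,0,0,0,0.6]

```text
time_s: 21.18
tool_pos: [0.4468, 0.1851, 0.1706]
tool_rot: [179.9, 0.1, -176.1]
force: [0.6, -0.6, 0.7]
grip_width: 0.052
```

```bash
python3 - <<'E'
from st import *
print(d([.4467,.1846,.1065],-176.07))
import cv2
c=env.read_camera("wrist"); cv2.imwrite("pics/w11.png",c["img"])
E
```

```text
21.18 [0.4468 0.1851 0.1706] [ 1.7994e+02  1.3000e-01 -1.7609e+02] F [ 0.6 -0.6  0.7] w 0.052
[ 0.01 -0.05  6.41]
```

View pics/w11.png

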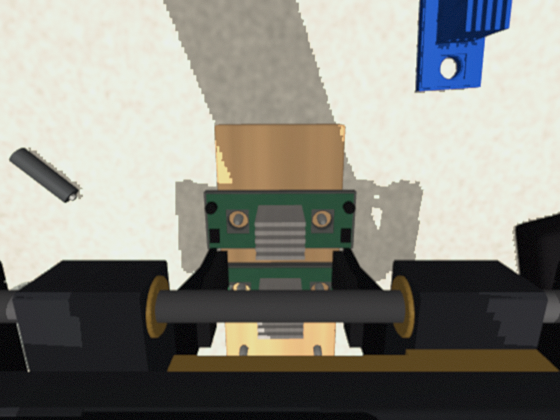

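The green 106 board (rows 190-250, cols 205-356) lies under the hand. The blue look-alike at (465,45) stays aside. I'll go down and grip.

Emit:
drive_tool:
  commands:
    - [0,0,1.5,0,0,0,0.6]
    - [0,0,2.0,0,0,0,0.6]
    - [0,0,1.4,0,0,0,0.6]
    - [0,0,1.0,0,0,0,0.6]
    - [0,0,0.4,0,0,0,0.6]
    - [0,0,0.1,0,0,0,0.6]
    - [0,0,0,0,0,0,0.6]
    - [0,0,0,0,0,0,0]
    - [0,0,0,0,0,0,0]
    - [0,0,0,0,0,0,0]
    - [0,0,0,0,0,0,0]
    - [0,0,0,0,0,0,0]
    - [0,0,0,0,0,0,0]
    - [0,0,0,0,0,0,0]
    - [0,0,0,0,0,0,0]
    - [0,0,0,0,0,0,0]

```text
time_s: 22.57
tool_pos: [0.4463, 0.185, 0.1057]
tool_rot: [180.0, 0.0, -176.1]
force: [-1.5, -0.0, 4.1]
grip_width: 0.0299
```

Emit:
drive_tool:
  commands:
    - [0,0,-0.6,0,0,0,0]
    - [0,0,-1.0,0,0,0,0]
    - [0,0,-1.5,0,0,0,0]
    - [0,0,-2.5,0,0,0,0]
    - [0,0,-3.0,0,0,2,0]
    - [0,0,-3.0,0,0,3,0]
    - [0,0,-2.0,0,0,3,0]
    - [0,0,-1.0,0,0,1.8,0]

```text
time_s: 23.23
tool_pos: [0.4471, 0.1852, 0.2552]
tool_rot: [179.8, 0.3, 174.0]
force: [0.7, -0.1, -1.1]
grip_width: 0.03
```

Emit:
drive_tool:
  commands:
    - [-0.56,-1.2,0,0,0,0,0]
    - [-1.11,-2.41,0,0,0,0,0]
    - [-1.39,-3.01,0,0,0,0,0]
    - [-1.39,-3.01,0,0,0,0,0]
    - [-1.39,-3.01,0,0,0,0,0]
    - [-1.39,-3.01,0,0,0,0,0]
    - [-1.39,-3.01,0,0,0,0,0]
    - [-1.39,-3.01,0,0,0,0,0]
    - [-1.39,-3.01,0,0,0,0,0]
    - [-1.39,-3.01,0,0,0,0,0]
    - [-1.39,-3.01,0,0,0,0,0]
    - [-1.39,-3.01,0,0,0,0,0]
    - [-1.39,-3.01,0,0,0,0,0]
    - [-1.11,-2.41,0,0,0,0,0]
    - [-0.56,-1.2,0,0,0,0,0]
    - [-0.28,-0.6,1.5,0,0,0,0]
    - [0,0,2.5,0,0,0,0]
    - [0,0,2.5,0,0,0,0]
    - [0,0,1.5,0,0,0,0]
    - [0,0,1.0,0,0,0,0]

```text
time_s: 24.9
tool_pos: [0.5909, -0.2388, 0.1576]
tool_rot: [179.8, -0.3, 174.3]
force: [0.1, -0.5, -2.4]
grip_width: 0.0299
```

Emit:
drive_tool:
  commands:
    - [0,0,0,0,0,0,0]
    - [0,0,0,0,0,0,0]
    - [0,0,0,0,0,0,0]
    - [0,0,0,0,0,0,0]

```text
time_s: 25.23
tool_pos: [0.5932, -0.2417, 0.1629]
tool_rot: [-180.0, 0.2, 174.2]
force: [0.4, 0.3, -1.5]
grip_width: 0.0295
```

```bash
python3 - <<'E'
from st import *
print(d([.5929,-.2416,.1055],174.15))
import cv2
c=env.read_camera("wrist"); cv2.imwrite("pics/w12.png",c["img"])
E
```

```text
25.23 [ 0.5932 -0.2417  0.1629] [-1.7999e+02  1.6000e-01  1.7416e+02] F [ 0.4  0.3 -1.5] w 0.0295
[0.04 0.01 5.74]
```

View pics/w12.png

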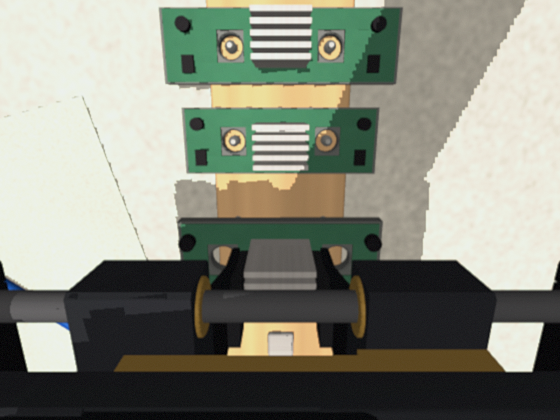

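142 and 124 are seated, and 106 is held square with its edge on row 219. Lowering.

Emit:
drive_tool:
  commands:
    - [0.04,0,1.0,0,0,0,0]
    - [0,0,1.5,0,0,0,0]
    - [0,0,1.1,0,0,0,0]
    - [0,0,0.5,0,0,0,0]
    - [0,0,0.4,0,0,0,0]
    - [0,0,0.4,0,0,0,0]
    - [0,0,0.4,0,0,0,0]
    - [0,0,0.3,0,0,0,0]
    - [0,0,0.1,0,0,0,0]
    - [0,0,0,0,0,0,0]
    - [0,0,0,0,0,0,0]

```text
time_s: 26.2
tool_pos: [0.5922, -0.2418, 0.1057]
tool_rot: [180.0, 0.0, 174.1]
force: [-1.9, 0.9, 5.1]
grip_width: 0.0296
```

```bash
python3 - <<'E'
from st import *
import cv2,numpy as np
c=env.read_camera("wrist"); a=cv2.resize(c["img"][60:300,120:440],None,fx=1.25,fy=1.25)
c=env.read_camera("side"); b=cv2.resize(c["img"][230:340,220:420],None,fx=2,fy=300/110)
cv2.imwrite("pics/s13.png",np.hstack([a,b]))
E
```

```text
26.2 [ 0.5922 -0.2418  0.1057] [1.7998e+02 4.0000e-02 1.7413e+02] F [-1.9  0.9  5.1] w 0.0296
```

View pics/s13.png

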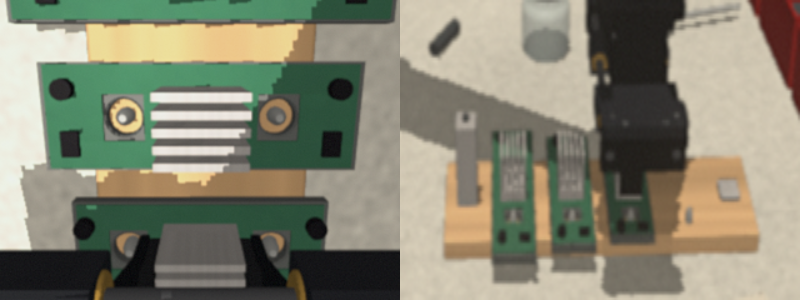

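Seated at the same height as at pickup. I'll release and go to board_88 on the rack.

Emit:
drive_tool:
  commands:
    - [0,0,0,0,0,0,0.6]
    - [0,0,0,0,0,0,0.6]
    - [0,0,0,0,0,0,0.6]
    - [0,0,0,0,0,0,0.6]
    - [0,0,0,0,0,0,0.6]
    - [0,0,0,0,0,0,0.6]
    - [0,0,-0.5,0,0,0,0.6]
    - [0,0,-1.5,0,0,0,0.6]
    - [0,0,-2.5,0,0,0,0.6]
    - [0,0,-3,0,0,0,0.6]
    - [0,0,-3,0,0,-2,0.6]
    - [0,0,-2.5,0,0,-3,0.6]
    - [0,0,-1,0,0,-3,0.6]
    - [0,0,-0.5,0,0,-1.8,0.6]

```text
time_s: 27.47
tool_pos: [0.593, -0.2423, 0.2529]
tool_rot: [-179.9, 0.3, -175.9]
force: [-0.3, 0.2, 0.4]
grip_width: 0.0521
```

Emit:
drive_tool:
  commands:
    - [0.18,1.28,0,0,0,0,0.6]
    - [0.36,2.56,0,0,0,0,0.6]
    - [0.45,3.2,0,0,0,0,0.6]
    - [0.45,3.2,0,0,0,0,0.6]
    - [0.45,3.2,0,0,0,0,0.6]
    - [0.45,3.2,0,0,0,0,0.6]
    - [0.45,3.2,0,0,0,0,0.6]
    - [0.45,3.2,0,0,0,0,0.6]
    - [0.45,3.2,0,0,0,0,0.6]
    - [0.45,3.2,0,0,0,0,0.6]
    - [0.45,3.2,0,0,0,0,0.6]
    - [0.45,3.2,0,0,0,0,0.6]
    - [0.45,3.2,0,0,0,0,0.6]
    - [0.36,2.56,0,0,0,0,0.6]
    - [0.18,1.28,0,0,0,0,0.6]
    - [0.09,0.64,2,0,0,0,0.6]
    - [0,0,3,0,0,0,0.6]
    - [0,0,2,0,0,0,0.6]
    - [0,0,1,0,0,0,0.6]
    - [0,0,0,0,0,0,0.6]

```text
time_s: 29.13
tool_pos: [0.4993, 0.1871, 0.1665]
tool_rot: [-179.9, -0.3, -176.1]
force: [0.4, 0.7, -0.8]
grip_width: 0.0522
```

Emit:
drive_tool:
  commands:
    - [0,0,0,0,0,0,0.6]
    - [0,0,0,0,0,0,0.6]
    - [0,0,0,0,0,0,0.6]
    - [0,0,0,0,0,0,0.6]

```text
time_s: 29.47
tool_pos: [0.5018, 0.1885, 0.1707]
tool_rot: [179.9, 0.1, -176.1]
force: [-0.3, -0.4, -1.3]
grip_width: 0.0525
```

```bash
python3 - <<'E'
from st import *
print(d([.5025,.1884,.1065],-176.07))
import cv2
c=env.read_camera("wrist"); cv2.imwrite("pics/w14.png",c["img"])
E
```

```text
29.47 [0.5018 0.1885 0.1707] [ 1.7995e+02  1.4000e-01 -1.7608e+02] F [-0.3 -0.4 -1.3] w 0.0525
[-0.07 -0.02  6.42]
```

View pics/w14.png

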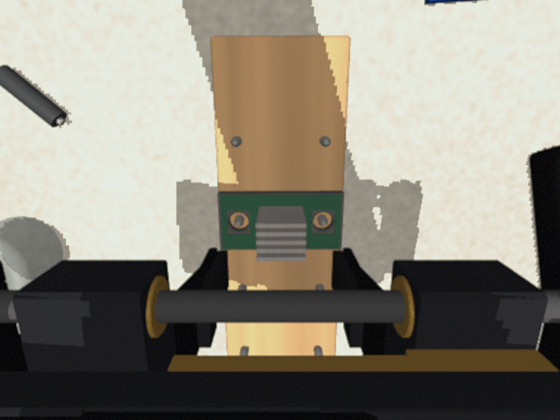

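Green board_88 (cols 218-343), the last one on the rack, is centred under the hand. I'll grip it.

Emit:
drive_tool:
  commands:
    - [-0.07,0,1.5,0,0,0,0.6]
    - [0,0,2.0,0,0,0,0.6]
    - [0,0,1.4,0,0,0,0.6]
    - [0,0,1.0,0,0,0,0.6]
    - [0,0,0.4,0,0,0,0.6]
    - [0,0,0.1,0,0,0,0.6]
    - [0,0,0,0,0,0,0.6]
    - [0,0,0,0,0,0,0]
    - [0,0,0,0,0,0,0]
    - [0,0,0,0,0,0,0]
    - [0,0,0,0,0,0,0]
    - [0,0,0,0,0,0,0]
    - [0,0,0,0,0,0,0]
    - [0,0,0,0,0,0,0]
    - [0,0,0,0,0,0,0]
    - [0,0,0,0,0,0,0]

```text
time_s: 30.85
tool_pos: [0.502, 0.1886, 0.1057]
tool_rot: [180.0, 0.0, -176.1]
force: [-1.5, -0.8, 4.0]
grip_width: 0.0296
```

Emit:
drive_tool:
  commands:
    - [0,0,-0.6,0,0,0,0]
    - [0,0,-1.0,0,0,0,0]
    - [0,0,-1.5,0,0,0,0]
    - [0,0,-2.5,0,0,0,0]
    - [0,0,-3.0,0,0,2,0]
    - [0,0,-3.0,0,0,3,0]
    - [0,0,-2.0,0,0,3,0]
    - [0,0,-1.0,0,0,1.8,0]

```text
time_s: 31.52
tool_pos: [0.5028, 0.1886, 0.2554]
tool_rot: [179.9, 0.3, 174.0]
force: [-0.3, 0.8, -1.6]
grip_width: 0.0297
```

Emit:
drive_tool:
  commands:
    - [-0.56,-1.23,0,0,0,0,0]
    - [-1.12,-2.46,0,0,0,0,0]
    - [-1.4,-3.08,0,0,0,0,0]
    - [-1.4,-3.08,0,0,0,0,0]
    - [-1.4,-3.08,0,0,0,0,0]
    - [-1.4,-3.08,0,0,0,0,0]
    - [-1.4,-3.08,0,0,0,0,0]
    - [-1.4,-3.08,0,0,0,0,0]
    - [-1.4,-3.08,0,0,0,0,0]
    - [-1.4,-3.08,0,0,0,0,0]
    - [-1.4,-3.08,0,0,0,0,0]
    - [-1.4,-3.08,0,0,0,0,0]
    - [-1.4,-3.08,0,0,0,0,0]
    - [-1.12,-2.46,0,0,0,0,0]
    - [-0.56,-1.23,0,0,0,0,0]
    - [-0.28,-0.62,1.5,0,0,0,0]
    - [0,0,2.5,0,0,0,0]
    - [0,0,2.5,0,0,0,0]
    - [0,0,1.5,0,0,0,0]
    - [0,0,1.0,0,0,0,0]

```text
time_s: 33.18
tool_pos: [0.6471, -0.2446, 0.1575]
tool_rot: [179.8, -0.3, 174.3]
force: [-0.0, 1.1, -1.2]
grip_width: 0.0297
```

Emit:
drive_tool:
  commands:
    - [0,0,0,0,0,0,0]
    - [0,0,0,0,0,0,0]
    - [0,0,0,0,0,0,0]
    - [0,0,0,0,0,0,0]

```text
time_s: 33.52
tool_pos: [0.6492, -0.2477, 0.163]
tool_rot: [-180.0, 0.2, 174.2]
force: [0.3, -0.2, -0.5]
grip_width: 0.0295
```

```bash
python3 - <<'E'
from st import *
print(d([.6486,-.2473,.1055],174.15))
import cv2
c=env.read_camera("wrist"); cv2.imwrite("pics/w15.png",c["img"])
E
```

```text
33.52 [ 0.6492 -0.2477  0.163 ] [-1.7998e+02  1.6000e-01  1.7416e+02] F [ 0.3 -0.2 -0.5] w 0.0295
[0.07 0.03 5.75]
```

View pics/w15.png

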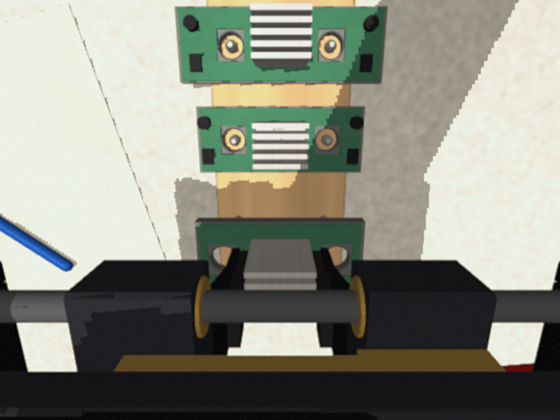

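board_88 is square in the hand, and 106 and 124 are seated with their dowels showing. Lowering.

Emit:
drive_tool:
  commands:
    - [0.07,0.03,1.0,0,0,0,0]
    - [0,0,1.5,0,0,0,0]
    - [0,0,1.1,0,0,0,0]
    - [0,0,0.5,0,0,0,0]
    - [0,0,0.4,0,0,0,0]
    - [0,0,0.4,0,0,0,0]
    - [0,0,0.4,0,0,0,0]
    - [0,0,0.3,0,0,0,0]
    - [0,0,0.1,0,0,0,0]
    - [0,0,0,0,0,0,0]
    - [0,0,0,0,0,0,0]

```text
time_s: 34.48
tool_pos: [0.6479, -0.2475, 0.1058]
tool_rot: [180.0, 0.1, 174.1]
force: [-3.1, 1.1, 6.0]
grip_width: 0.0301
```

```bash
python3 - <<'E'
from st import *
import cv2,numpy as np
c=env.read_camera("wrist"); a=cv2.resize(c["img"][60:300,120:440],None,fx=1.25,fy=1.25)
c=env.read_camera("side"); b=cv2.resize(c["img"][230:340,220:420],None,fx=2,fy=300/110)
cv2.imwrite("pics/s16.png",np.hstack([a,b]))
E
```

```text
34.48 [ 0.6479 -0.2475  0.1058] [1.7999e+02 5.0000e-02 1.7414e+02] F [-3.1  1.1  6. ] w 0.0301
```

View pics/s16.png

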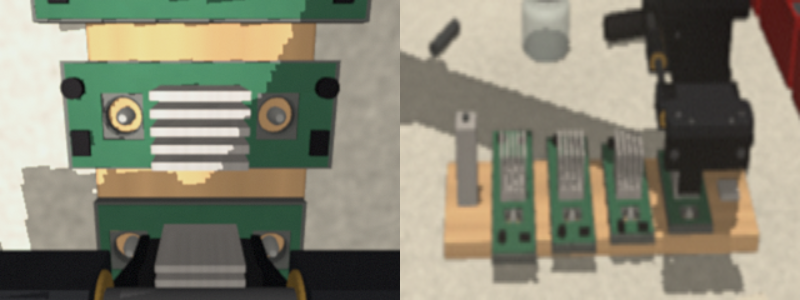

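Seated. I'll release, lift straight up, then back towards the middle so the top camera can see.

Emit:
drive_tool:
  commands:
    - [0,0,0,0,0,0,0.6]
    - [0,0,0,0,0,0,0.6]
    - [0,0,0,0,0,0,0.6]
    - [0,0,0,0,0,0,0.6]
    - [0,0,0,0,0,0,0.6]
    - [0,0,0,0,0,0,0.6]
    - [0,0,-0.5,0,0,0,0.6]
    - [0,0,-1.5,0,0,0,0.6]
    - [0,0,-2.5,0,0,0,0.6]
    - [0,0,-3,0,0,0,0.6]
    - [0,0,-3,0,0,0,0.6]
    - [0,0,-3,0,0,0,0.6]
    - [0,0,-2,0,0,0,0.6]
    - [0,0,-1,0,0,0,0.6]

```text
time_s: 35.75
tool_pos: [0.6488, -0.2481, 0.275]
tool_rot: [-179.9, 0.4, 174.1]
force: [-0.5, -1.0, 0.4]
grip_width: 0.0524
```

Emit:
drive_tool:
  commands:
    - [0,1,0,0,0,0,0.6]
    - [0,2,0,0,0,0,0.6]
    - [0,3,0,0,0,0,0.6]
    - [0,3,0,0,0,0,0.6]
    - [0,3,0,0,0,0,0.6]
    - [0,3,0,0,0,0,0.6]
    - [0,3,0,0,0,0,0.6]
    - [0,3,0,0,0,0,0.6]
    - [0,3,0,0,0,0,0.6]
    - [0,3,0,0,0,0,0.6]
    - [0,3,0,0,0,0,0.6]
    - [0,3,0,0,0,0,0.6]
    - [0,3,0,0,0,0,0.6]
    - [0,2,0,0,0,0,0.6]
    - [0,1,0,0,0,0,0.6]
    - [0,0,0,0,0,0,0.6]
    - [0,0,0,0,0,0,0.6]
    - [0,0,0,0,0,0,0.6]
    - [0,0,0,0,0,0,0.6]

```text
time_s: 37.33
tool_pos: [0.6877, 0.1378, 0.2693]
tool_rot: [-179.9, 0.0, 173.9]
force: [-0.5, -0.6, 0.3]
grip_width: 0.0526
```

```bash
python3 - <<'E'
from st import *
from h import *
t=env.read_camera("top"); s=env.read_camera("side")
p=[.5651,-.2387,-.102]
im=t["img"].copy()
a=cv2.resize(im[120:265,350:435],None,fx=4,fy=4,interpolation=cv2.INTER_CUBIC)
b=cv2.resize(s["img"][210:340,225:410],None,fx=2.4,fy=580/130,interpolation=cv2.INTER_CUBIC)
cv2.imwrite("pics/fin.png",np.hstack([a,b[:580]])); cv2.imwrite("pics/top_fin.png",im)
E
```

```text
37.33 [0.6877 0.1378 0.2693] [-1.7993e+02  1.0000e-02  1.7393e+02] F [-0.5 -0.6  0.3] w 0.0526
```

View pics/fin.png

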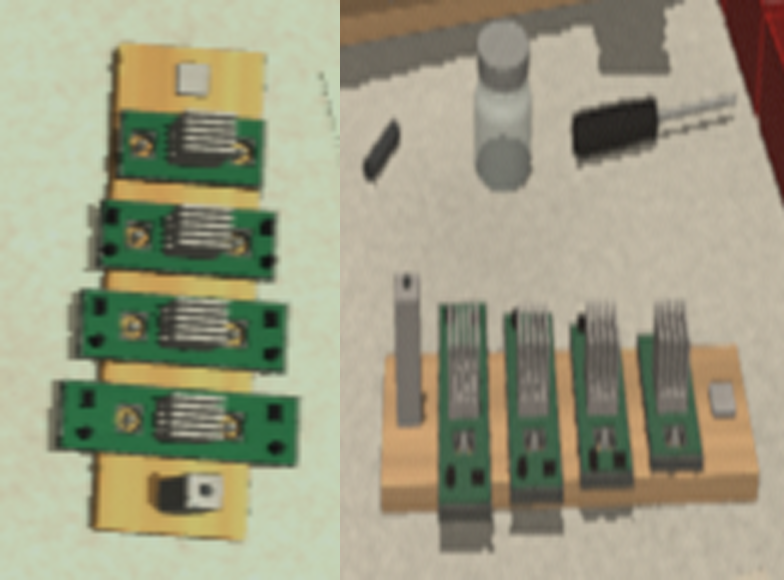

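View pics/top_fin.png

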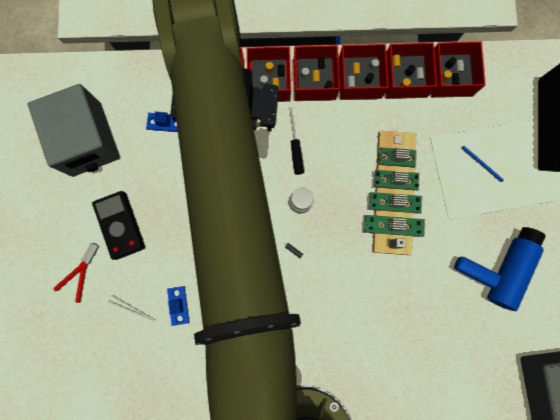

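The final pictures show all four boards flat on rack_to, with falling length from the post: 142, 124, 106, 88. The jar is still at (301,200). The hand is clear of everything, so I'll hand in.

```bash
python3 -c "
from cell import env
print(env.sign_off())"
```

```text
the job is handed in; nothing more can be done
None
```

All four boards are on the rack with the post, in the order 142, 124, 106, 88 counting from the post. The job was handed in at about 37 s.

- **Seating:** each board went down to the tool height it was gripped at (within about 0.1 mm). The last pictures show all four lying flat, with dowels showing in the holes wherever those were in view.
- **Release and jar:** the gripper is open and well clear of everything. The jar stands at the same top-camera pixel as at the start, (301,200), and the blue look-alikes were not touched.
- **Disagreements:** the top and wrist cameras differed by about 2 mm on the full rack, and single dowels fitted to within 1–3 px. The wrist force peaked at about 6 N in the readings after each move. No check failed.

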